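# Light up the jewellery case and hold its lid open for a customer

### The job

A customer at the market stall wants to pick a ring out of the lit jewellery case: with the lid still shut, turn the light dimmer on the end of the case up to mark 7 of its scale and let go of it, then raise the clear lid by the pull on its front edge and hold it open at 60 degrees. The lid has no stay and falls shut, so finish while still holding it there by the pull, and never let it drop. Leave the other goods on the table where they stand.

Things in the scene. Friction and masses are not known exactly. Their poses are not given: they have to be found in the camera images.
- case: fixed jewellery case, aluminium with clear sides, 200 deep (x) x 320 wide (y) x 77 mm high without lid. Origin on the table under the centre of that box; x runs from pull side to hinge side, y to the left seen from the pull side, z up. The pull side faces the robot within 0.3 rad. The dimmer stands on the light-control housing joined to its right-hand (-y) end
- dial_centre (a point): on the dimmer's axis at the housing's bright top plate, (-40, -235, 40) mm in the case's frame, axes as the case's. The black housing spans x -100 to +20, y -161 to -297 mm in the case's frame and is 40 mm high. Round this point runs the scale: 11 dark ticks, marks 0 to 10 clockwise from above, 27 degrees (0.471 rad) apart, 30 to 37 mm from the axis (0, 5 and 10 longer, to 43 mm)
- dimmer_grip (a point): where to grip the dimmer: on its vertical axis, 20 mm above the top plate. The knob is a black upright bar 12 mm thick, 30.5 mm high, reaching from -20 to +18 mm along this point's x, on a disc 38 mm across and 3.5 mm high. At +x the bar runs on as a 6 mm thick nose out to 26 mm, with a white line on top: the pointer. x runs to the pointer, z up
- dimmer (a joint): dimmer angle, rad: 0 with the pointer at mark 0, growing clockwise seen from above, 0.471 per mark, stops at 0 and 4.71. At mark 5 the pointer points along the case's +x (away from the pull side), at mark 0 135 degrees counter-clockwise of that, at mark 7 54 degrees clockwise of it. Starts between marks 1.9 and 5.6. Light friction (0.03 N m); stays where it is left
- lid_pull (a point): the lid's pull: round steel bar 10 mm thick, 110 mm long, parallel to the lid's front edge, its centre 42 mm out from that edge (37 mm free between), on a 10 mm post at each end. Origin at mid-bar; y along the bar, x from bar towards hinge in the lid's plane, z out of the lid's top. With the lid shut it is at (-146, 0, 85) mm in the case's frame; turns with the lid
- lid_hinge (a point): middle of the hinge line, at (100, 0, 77) mm in the case's frame; the line runs along the case's y. Turns with the lid; x lies in the lid's plane away from the pull. The pull's bar is at (-246, 0, 8) mm in this frame: at 60 degrees open it is 294 mm above the table and 116 mm nearer the pull side than the hinge line
- lid (a joint): opening angle of the lid, rad: 0 shut (level), 1.047 at 60 degrees; the pull side rises and swings back towards the hinge. Aluminium frame 204 x 324 x 16 mm with a clear pane, about 0.5 to 0.8 kg; the hinge is free, so it falls shut when let go; lifting at the pull takes about 3 N
- ring_box: closed ring box, dark wood, 56 x 56 x 43 mm (on the table before the left end of the case); origin at its underside, z up. Loose, to be left alone
- bangle: plain brass bangle lying flat, 72 mm across, 12 mm high (on the table before the case, between pull and dimmer housing); origin at its underside, z up. Loose, to be left alone
- vase: white ceramic vase, 80 mm across, 125 mm tall (beside the left end of the case); origin at its underside, z up. Loose, to be left alone
- magnifier: reading glass lying flat: 82 mm brass-rimmed lens and a wooden handle, 170 mm long in all; origin about the middle of the whole, at its underside, z up. Loose, to be left alone
- mug: blue ceramic mug, 80 mm across, 92 mm tall; origin at its underside, z up. Loose, to be left alone
- bowl: white ceramic bowl, 124 mm across, 50 mm tall; origin at its underside, z up. Loose, to be left alone
- candlestick: brass candlestick, 84 mm foot, 145 mm tall; origin at its underside, z up. Loose, to be left alone

How it is judged:
On the way, in this order (a step that is already met when the one before it is completed fails the run):
1. the dimmer is at mark 7 and let go, the lid still shut (value of joint dimmer between 3.09868 and 3.49868 rad and value of joint lid below 0.06 rad and contact force between the fingers and case below 0.2 N), for 0.2 s.
2. the lid has been raised to 60 degrees by its pull (value of joint lid between 0.9252 and 1.1692 rad and (contact force between the fingers and lid_c7 above 0.5 N or contact force between the fingers and lid_c5 above 0.5 N or contact force between the fingers and lid_c6 above 0.5 N)), for 0.2 s.
At the end, for the whole second after the job is handed in: The dimmer points to mark 7 within 0.2 rad (less than half a mark), the lid stands still at 60 degrees within 7 degrees, and the robot's fingers bear on its pull with more than 0.5 N, holding it up (all of step 2 and value of joint dimmer between 3.09868 and 3.49868 rad and velocity of joint lid between -0.1 and 0.1 rad/s); the arm keeps its last pose, push and grip.
It fails at once if the lid drops (falls faster than 2 rad/s) (velocity of joint lid below -2 rad/s).
It fails at once if other goods on the table pushed more than 30 mm or tipped over (distance of any of ring_box, bangle, vase, magnifier, mug, bowl, candlestick from where it was at the start of the episode above 0.03 m or angle between any of ring_box, bangle, vase, magnifier, mug, bowl, candlestick's own z axis and vertical above 0.6 rad).
It also fails if it takes over 64 s, if anything falls off the work surface, if the arm or the gripper's body presses on something with over 40 N, if the wrist force passes 120 N, or if a joint passes its speed limit or range.

### The arm

A 6-joint arm with a two-finger parallel gripper is mounted at the origin on the work surface. World frame = base frame: x ahead of the robot, y to its left, z up, the work surface at z = 0. Lengths are in m, angles in rad, forces in N, time in s.
With the tool pointing down it reaches from about 0.3 to 0.85 m from the base axis. Payload 4.2 kg.
Tool frame: the origin (TCP) lies at the very end of the fingers, on their centre line; the grasp point (between the pads) lies 19 mm behind it; z points along the fingers, y is the direction in which the jaws open and shut (so a half turn about z gives the same grasp; the last joint's range is limited). The gripper opens to 91 mm and grips with 3 to 60 N. Pads are 32 mm wide; open, the fingers measure 118 mm over their backs; the gripper's body (76 mm by 178 mm) begins 60 mm behind the grasp point.
Start: joints at [-1.202, 0.32, 1.565, -0, 1.257, -0.02], TCP at [0.218, -0.532, 0.214] pointing down, gripper open.
Joint ranges: [-3.11, 3.11], [-0.84, 2.01], [0.21, 2.61], [-1.34, 4.49], [0.05, 2.63], [-2.56, 2.56]. Speed limits (rad/s): [2.57, 2.57, 3.14, 3.14, 3.14, 3.14].

### API

Orientations are given as a unit quaternion [x, y, z, w].
In Python, from cell import robot gives the robot as it stands.
- The arm moves only by the shell command python3 -m inch 'ROWS' [FORCE]. ROWS is JSON, a list of rows, each a list of 3 entries, a list of its own where there are three numbers: the shift along the tool's x, y, z in cm, then the turn about the tool's z in degrees, then the closure, from -1 (fully open) to 1 (shut). A call has 1 to 12 rows; each row is the pose to reach, as a shift and turn from the pose commanded when the call began, along the tool's axes at that moment; what a row does not reach only later rows make up. A row lasts 1/8 s, in which the tool goes at most 62.5 mm and 10.7 degrees, less where a joint would pass 70% of its speed; a pose out of reach is approached as far as the arm can. A call with a gripper value outside its range is refused whole. The fingers move at their own pace and stop on an object; FORCE is the grip in N (left out, the last holds). Time passes only in rows, so rows that repeat a pose let the fingers close. It gives the time, the measured TCP pose, the force and the opening at its end, in the units of the state.
- robot.observe(): the state, without advancing time (a new reading comes with each control period).
- robot.grab_frame(name): name is "scene" or "top" or "wrist"; returns the picture (384x512x3 uint8, red, green, blue); there is no depth.
- robot.get_calibration(name): a dict with "fx", "fy", "cx", "cy" (pixels), "rvec" (rotation vector, rad) and "tvec" (3), from world to camera coordinates, as OpenCV has them; the wrist camera has in their place "mount" (4x4, takes a point from camera to tool coordinates, whose origin is the TCP and whose axes are the flange's). Camera axes: x right, y down, z forward; pixel columns grow to the right and rows downward; lengths in m; the calibration is good to about 2 mm. A picture is of the moment at which its call begins: read the wrist's pose just before it. get_calibration takes no time and is no camera call.
- robot.sign_off(): hands the job in, once; it reports no verdict.
The state is a dict: "t": time; "joints": joint angles; "joint_vel": joint speeds; "joint_efforts": joint torques, N m; "tool_pos": TCP position; "tcp_rot": TCP orientation; "ft_force": force on the tool from outside, world axes, zero at the start; "torque": the same for the moment, N m; "opening": opening from 0.0 (shut) to 1.0 (fully open).
Only numpy, scipy, OpenCV 4.12 (cv2) and the standard library are available. Lean on these libraries where they do the work, as an engineer would, in place of code of your own. Each camera call takes 0.05 s, during which the arm holds its last target.

## Working session

There is one attempt and no reset: what is moved stays moved. The work goes in short steps, Python scripts to look and compute and a shell command to move; the robot and the scene stay as the last step left them, time stands still between calls to the robot, and variables do not carry over. Pictures are saved under pics/ and viewed, and the job is handed in when it is done.

```bash
ls; mkdir -p pics
python3 - <<'E'
from cell import robot
import cv2
s=robot.observe(); print(s)
for n in ("scene","top","wrist"):
    im=robot.grab_frame(n); cv2.imwrite(f"pics/{n}0.png",im[:,:,::-1]); print(n,robot.get_calibration(n))
E
```

```text
pics
{'t': 0.0, 'joints': array([-1.20196022e+00,  3.20287004e-01,  1.56566828e+00,  1.27289379e-05,
        1.25741576e+00, -2.00396486e-02]), 'joint_vel': array([ 1.18138223e-03, -2.87164222e-03, -7.62710460e-05,  1.37672878e-03,
        8.54802943e-04,  2.54466567e-03]), 'joint_efforts': array([-1.44614962e-03, -4.12470603e+01, -2.31974119e+01,  7.26050581e-02,
        4.58769780e-02, -1.17329932e-04]), 'tool_pos': array([ 0.21780989, -0.53159947,  0.21312728]), 'tcp_rot': array([ 9.81156428e-01,  1.93213027e-01, -1.48328052e-04, -8.76756339e-04]), 'ft_force': array([ 0.16744317, -0.48849039,  0.68942716]), 'torque': array([ 0.02043641, -0.01605299, -0.01307239]), 'opening': 0.9970143161122372}
scene {'fx': 357.0893915012776, 'fy': 357.0893915012776, 'cx': 251.95740170204118, 'cy': 196.86828754462377, 'rvec': array([ 1.5540069 ,  2.10879372, -0.77992825]), 'tvec': array([ 0.17753707, -0.33116304,  1.33250048])}
top {'fx': 446.6060401937965, 'fy': 446.6060401937965, 'cx': 264.70865550958047, 'cy': 194.3685325132021, 'rvec': array([ 2.20101498, -2.13984585,  0.1035315 ]), 'tvec': array([-0.03610138,  0.54833876,  1.29883926])}
wrist {'fx': 277.2750041631652, 'fy': 277.2750041631652, 'cx': 253.13157609953097, 'cy': 192.67617848071944, 'mount': array([[-8.72020846e-04, -9.65780644e-01, -2.59358800e-01,
         7.26719726e-02],
       [ 9.99999600e-01, -8.93266590e-04, -3.59383018e-05,
        -7.53976723e-04],
       [-1.96968035e-04, -2.59358728e-01,  9.65781037e-01,
        -1.71565385e-01],
       [ 0.00000000e+00,  0.00000000e+00,  0.00000000e+00,
         1.00000000e+00]])}
```

View pics/scene0.png

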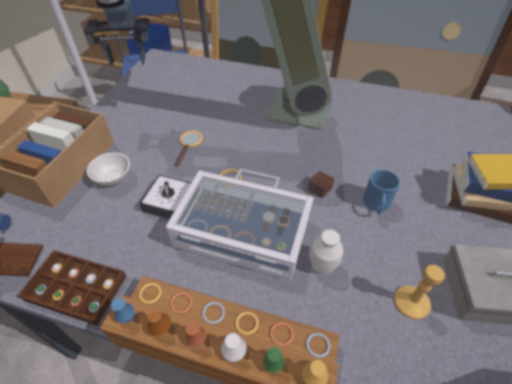

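View pics/top0.png

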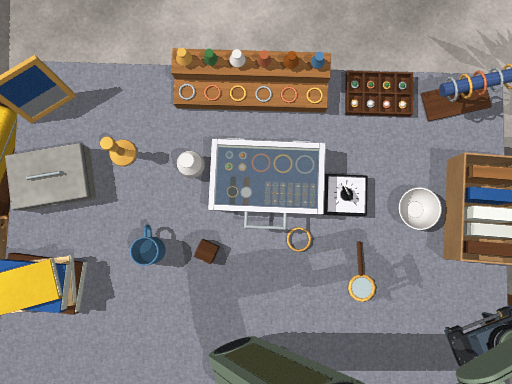

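View pics/wrist0.png

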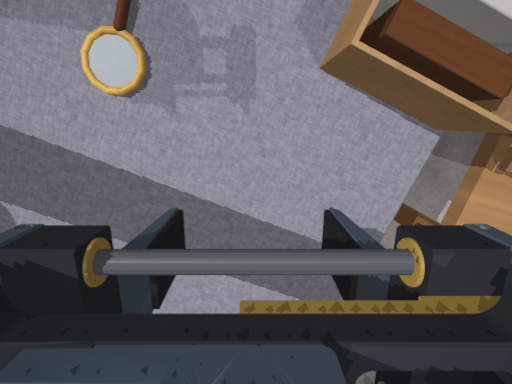

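The top view shows the case at about (268,176), with the dimmer at (347,194) and the pull bar at (264,226). The bangle is at (299,239). I'll enlarge these areas.

Run:
```python
import cv2
im=cv2.imread("pics/top0.png")
cv2.imwrite("pics/topc.png",cv2.resize(im[130:255,200:380],None,fx=4.4,fy=4.4,interpolation=cv2.INTER_CUBIC))
cv2.imwrite("pics/topd.png",cv2.resize(im[165:225,315:375],None,fx=10,fy=10,interpolation=cv2.INTER_CUBIC))
im=cv2.imread("pics/scene0.png")
cv2.imwrite("pics/scenec.png",cv2.resize(im[150:280,130:330],None,fx=4,fy=4,interpolation=cv2.INTER_CUBIC))
```

```text
(no output)
```

View pics/topc.png

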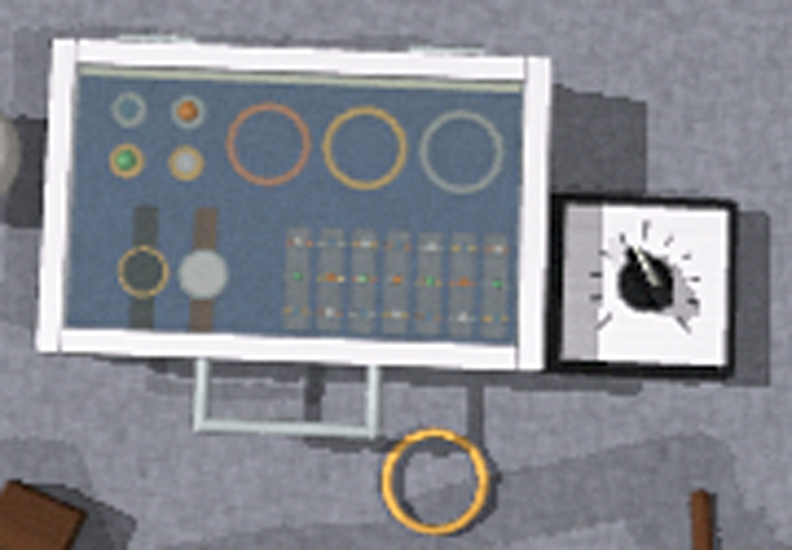

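View pics/topd.png

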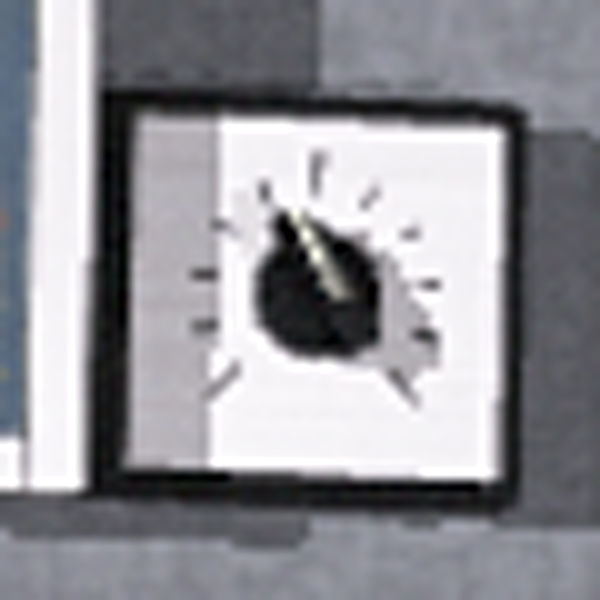

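View pics/scenec.png

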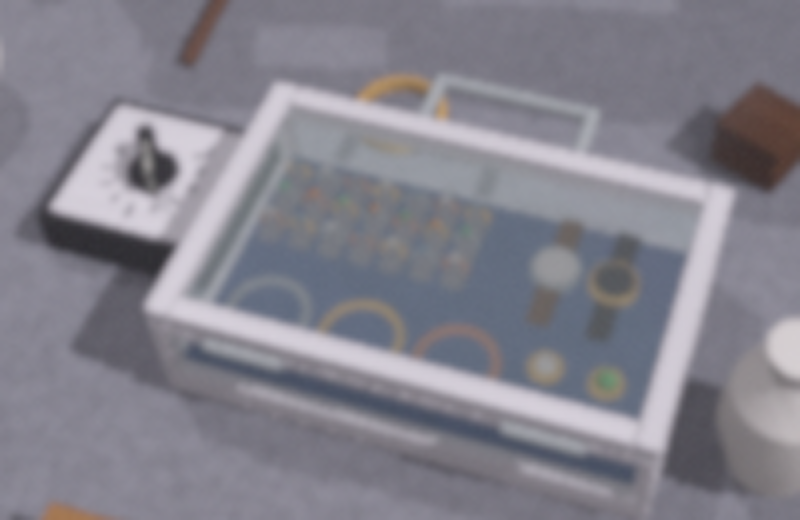

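```bash
cat > h.py <<'E'
import numpy as np,cv2
from cell import robot
from scipy.spatial.transform import Rotation as R
from scipy.optimize import least_squares
C={n:robot.get_calibration(n) for n in("scene","top","wrist")}
def K(c): return np.array([[c["fx"],0,c["cx"]],[0,c["fy"],c["cy"]],[0,0,1.]])
def proj(n,P):
    c=C[n]; return cv2.projectPoints(np.atleast_2d(P).astype(float),c["rvec"],c["tvec"],K(c),None)[0][:,0]
def wproj(P,pos,quat):
    c=C["wrist"]; T=np.eye(4);T[:3,:3]=R.from_quat(quat).as_matrix();T[:3,3]=pos
    Tc=np.linalg.inv(T@c["mount"]); 
    return cv2.projectPoints(np.atleast_2d(P).astype(float),cv2.Rodrigues(Tc[:3,:3])[0],Tc[:3,3],K(c),None)[0][:,0]
def case2w(P,x):
    P=np.atleast_2d(P); return R.from_euler("z",x[3]).apply(P)+x[:3]
def tick(k,r): a=np.radians(135-27*k); return [-.04+r*np.cos(a),-.235+r*np.sin(a),.04]
E
cat > fit.py <<'E'
from h import *
def t1(u,v): return [200+u/4.4-.4,130+v/4.4-.4]
def t2(u,v): return [315+u/10-.45,165+v/10-.45]
def s(u,v): return [130+u/4-.4,150+v/4-.4]
L=[("top",[.102,.162,.093],t1(53,40)),("top",[.102,-.162,.093],t1(550,58)),("top",[-.102,-.162,.093],t1(545,370)),("top",[-.102,.162,.093],t1(37,352)),
("top",[-.146,.053,.085],t1(199,429)),("top",[-.146,-.053,.085],t1(376,435)),
("scene",[-.102,-.162,.093],s(278,83)),("scene",[-.102,.162,.093],s(733,188)),("scene",[.102,.162,.093],s(658,452)),("scene",[.102,-.162,.093],s(148,305)),
("scene",[-.146,-.053,.085],s(440,78)),("scene",[-.146,.053,.085],s(597,113)),
("top",tick(0,.043),t2(208,398)),("top",tick(10,.043),t2(418,405)),("top",tick(5,.043),t2(319,152)),
("scene",[-.1,-.297,.04],s(120,100)),("scene",[.02,-.297,.04],s(47,208))]
def res(x,l=L): return np.concatenate([proj(n,case2w(P,x))[0]-p for n,P,p in l])
def fit(l,nm):
    r=least_squares(res,[.6,0,0,0],args=(l,),loss="soft_l1"); print(nm,r.x.round(4)); print(r.fun.reshape(-1,2).round(1).tolist()); return r.x
fit(L[:12],"lid"); fit(L[12:],"dial"); x=fit(L,"all")
print("dial",case2w([-.04,-.235,.04],x),"pull",case2w([-.146,0,.085],x),"hinge",case2w([.1,0,.077],x))
E
python3 fit.py
```

```text
lid [ 5.95e-01 -2.62e-02 -2.00e-04 -1.07e-02]
[[0.1, -0.2], [0.7, 0.0], [-0.1, 0.6], [0.1, 0.2], [1.5, -0.1], [-1.1, 0.0], [-0.2, -0.6], [0.8, 0.1], [1.2, -0.2], [-1.1, 0.8], [1.5, 0.4], [-1.4, -0.0]]
dial [ 5.982e-01 -2.450e-02 -2.000e-04 -1.780e-02]
[[-0.2, 0.1], [-0.5, 0.3], [-0.3, 0.3], [-0.1, -1.2], [-2.4, 1.5]]
all [ 5.952e-01 -2.540e-02 -2.000e-04 -9.300e-03]
[[-0.2, -0.2], [0.3, -0.2], [-0.3, 0.4], [-0.1, 0.2], [1.3, -0.1], [-1.3, -0.1], [-0.0, -0.4], [1.0, 0.1], [1.6, -0.1], [-0.9, 1.0], [1.7, 0.5], [-1.2, 0.1], [0.3, 0.5], [0.0, 0.6], [0.0, 0.6], [-0.6, -1.4], [-2.6, 1.3]]
dial [[ 0.55303641 -0.26004707  0.0397843 ]] pull [[ 0.44922174 -0.02407352  0.0847843 ]] hinge [[ 0.69521115 -0.02635638  0.0767843 ]]
```

The fits from the lid and from the dial agree to 3 mm and the heights check out. Next I move above the dial for a wrist view.

```bash
python3 -m inch '[[[3,-0.9,0.2],0,-1],[[8,-2.4,0.5],0,-1],[[13.5,-4.1,0.8],0,-1],[[19,-5.8,1],0,-1],[[24.5,-7.4,1.3],0,-1],[[30,-9.1,1.5],0,-1],[[35,-10.6,1.8],0,-1],[[39,-11.8,2],0,-1],[[41.3,-12.5,2],0,-1],[[41.3,-12.5,2],0,-1],[[41.3,-12.5,2],0,-1]]'
python3 - <<'E'
from h import *
s=robot.observe(); im=robot.grab_frame("wrist")
print(s["tool_pos"],s["tcp_rot"],s["ft_force"],s["t"])
cv2.imwrite("pics/wrist1.png",cv2.resize(im[60:300,100:400,::-1],None,fx=2.6,fy=2.5,interpolation=cv2.INTER_CUBIC))
np.savez("w1.npz",p=s["tool_pos"],q=s["tcp_rot"])
E
```

```text
t: 1.52
tool_pos: [0.5519, -0.2607, 0.1939]
tcp_rot: [0.981, 0.193, -0.0, 0.0]
ft_force: [0.8, -0.3, 1.1]
opening: 1.002
[ 0.55185459 -0.26069854  0.19393939] [ 9.81240151e-01  1.92788793e-01 -4.73500159e-04  1.52698715e-04] [ 0.77364555 -0.30640073  1.08905209] 1.525
```

View pics/wrist1.png

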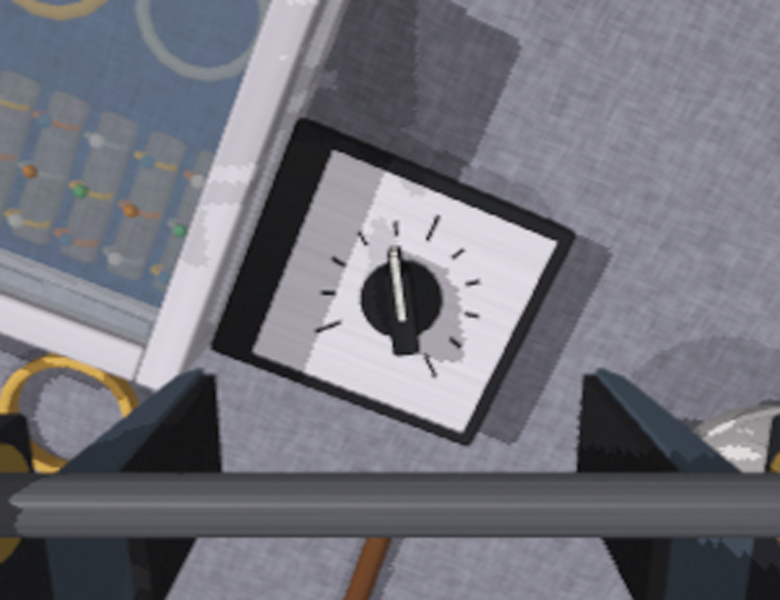

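The wrist crop shows the housing corners at (300,118), (575,232), (468,443) and (213,348). Tick 0 ends at (316,330), tick 5 at (439,215) and tick 10 at (436,376). The white pointer line runs from (403,320) to a tip at (393,248).

```bash
cat > w1.py <<'E'
from h import *
d=np.load("w1.npz")
def w(u,v): return np.array([100+u/2.6-.3,60+v/2.5-.3])
L=[(tick(0,.043),w(316,330)),(tick(0,.030),w(341,320)),(tick(5,.043),w(439,215)),(tick(5,.030),w(429,241)),(tick(10,.043),w(436,376)),(tick(10,.030),w(425,355)),
([.02,-.161,.04],w(300,118)),([.02,-.297,.04],w(575,232)),([-.1,-.297,.04],w(468,443)),([-.1,-.161,.04],w(213,348))]
f=lambda x:np.concatenate([wproj(case2w(P,x),d["p"],d["q"])[0]-p for P,p in L])
for zf in (0,1):
    g=(lambda x:f([x[0],x[1],0,x[2]])) if not zf else (lambda x:f([x[0],x[1],x[3],x[2]]))
    r=least_squares(g,[.6,0,0,0][:3+zf],loss="soft_l1"); print(r.x.round(4)); print(f([r.x[0],r.x[1],r.x[3] if zf else 0,r.x[2]]).reshape(-1,2).round(1).tolist())
    if not zf: x=np.array([r.x[0],r.x[1],0,r.x[2]])
c=case2w([-.04,-.235,.04],x)[0]; print("dial",c)
def h(a):
  P=[]
  for rr in(.026,-.002):P.append(c+[rr*np.cos(a[0])+a[1],rr*np.sin(a[0])+a[2],.0305])
  pj=wproj(P,d["p"],d["q"]); pr=wproj([c+[-.02*np.cos(a[0])+a[1],-.02*np.sin(a[0])+a[2],.0305]],d["p"],d["q"])[0]
  return np.concatenate([pj[0]-w(393,247),(pr-w(405,352))])
r=least_squares(h,[.4,0,0]); print("ptr yaw deg",np.degrees(r.x[0]),"offset",r.x[1:],h(r.x)); 
rel=np.degrees(r.x[0]-x[3]); print("dimmer rad",np.radians(135-rel),"turn needed deg",np.degrees(7*.471239)-(135-rel))
Rt=R.from_quat(d["q"]).as_matrix(); print("tool x yaw",np.degrees(np.arctan2(Rt[1,0],Rt[0,0])))
print("to dial, tool",Rt.T@(c+[0,0,.010]-d["p"]))
E
python3 w1.py
```

```text
[ 0.598 -0.026 -0.016]
[[0.1, 0.0], [0.3, 0.1], [0.2, -0.2], [-0.5, -0.3], [-0.3, 0.2], [0.1, -0.7], [-0.6, -1.7], [2.2, 0.5], [0.7, 2.9], [-2.3, 0.8]]
[ 0.5956 -0.0263 -0.0116 -0.0078]
[[0.8, -0.4], [0.8, -0.2], [-0.4, 0.3], [-0.9, -0.1], [-0.5, -0.7], [-0.0, -1.5], [0.0, 0.1], [0.4, 0.6], [0.4, 1.3], [-0.6, 0.4]]
dial [ 0.55423827 -0.26028809  0.04      ]
ptr yaw deg 28.32205402047213 offset [0.00188756 0.00170039] [ 0.0462518   0.43081641 -0.04813599 -0.4664145 ]
dimmer rad 1.845907470963057 turn needed deg 83.23733343590709
tool x yaw 22.2311592822762
to dial, tool [0.002504   0.00050506 0.14393704]
```

```bash
python3 -m inch '[[[0.1,0,1.5],-3,0.1],[[0.25,0.05,4],-6,0.1],[[0.25,0.05,7],-6,0.1],[[0.25,0.05,9.5],-6,0.1],[[0.25,0.05,11.5],-6,0.1],[[0.25,0.05,13],-6,0.1],[[0.25,0.05,14],-6,0.1],[[0.25,0.05,14.4],-6,0.1],[[0.25,0.05,14.4],-6,0.1],[[0.25,0.05,14.4],-6,0.1]]' 12
python3 - <<'E'
from h import *
s=robot.observe(); im=robot.grab_frame("wrist")
cv2.imwrite("pics/wrist2.png",cv2.resize(im[60:360,100:400,::-1],None,fx=2,fy=2,interpolation=cv2.INTER_CUBIC))
E
```

```text
t: 2.82
tool_pos: [0.5557, -0.2596, 0.0506]
tcp_rot: [0.97, 0.244, 0.0, 0.0]
ft_force: [-0.2, 0.2, 0.7]
opening: 0.452
```

View pics/wrist2.png

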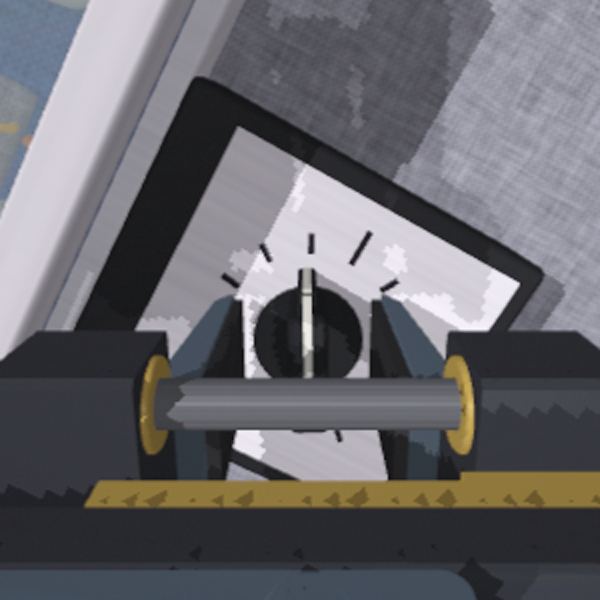

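The bar is centred between the jaws (pointer at column 307, jaws at 240 and 375) and aligned with them, so I close.

```bash
python3 -m inch '[[[0,0,0],0,0.5],[[0,0,0],0,1],[[0,0,0],0,1],[[0,0,0],0,1],[[0,0,0],0,1],[[0,0,0],0,1]]' 10
```

```text
t: 3.62
tool_pos: [0.5556, -0.26, 0.0501]
tcp_rot: [0.97, 0.244, 0.0, 0.001]
ft_force: [0.5, -3.7, -1.3]
opening: 0.134
```

```bash
python3 -m inch '[[[0,0,0],4,1],[[0,0,0],12,1],[[0,0,0],20,1],[[0,0,0],29,1],[[0,0,0],38,1],[[0,0,0],47,1],[[0,0,0],56,1],[[0,0,0],65,1],[[0,0,0],74,1],[[0,0,0],80,1],[[0,0,0],83,1],[[0,0,0],83,1]]'
python3 - <<'E'
from h import *
s=robot.observe(); im=robot.grab_frame("wrist")
print(np.degrees(R.from_quat(s["tcp_rot"]).as_euler("ZYX")),s["joints"].round(3))
cv2.imwrite("pics/wrist3.png",cv2.resize(im[60:360,100:400,::-1],None,fx=2,fy=2,interpolation=cv2.INTER_CUBIC))
E
```

```text
t: 5.12
tool_pos: [0.5553, -0.2612, 0.0501]
tcp_rot: [0.888, -0.459, 0.001, 0.001]
ft_force: [0.6, -7.2, -1.0]
opening: 0.131
[-5.47076659e+01 -1.63232146e-01  1.79912692e+02] [-0.457  0.518  1.691 -0.003  0.931  2.071]
```

View pics/wrist3.png

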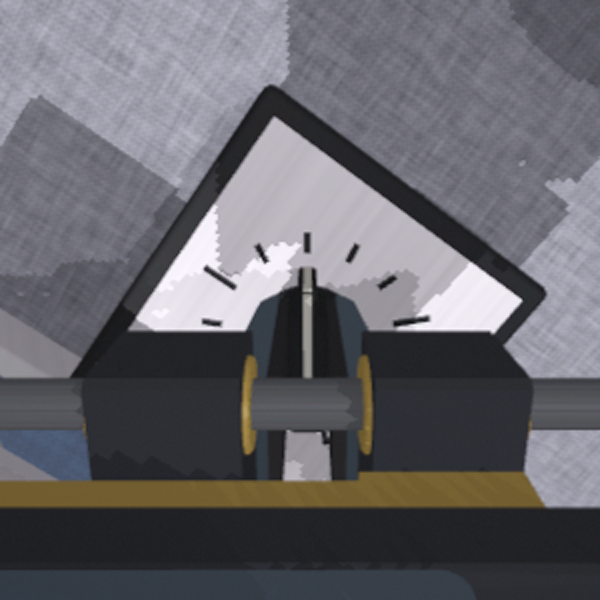

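The pointer is on the second tick clockwise of the long mark 5: tick 7 at (307,242), pointer tip at (307,270). I open and rise.

```bash
python3 -m inch '[[[0,0,0],0,0.6],[[0,0,0],0,0.2],[[0,0,0],0,0.1],[[0,0,-0.5],0,0.1],[[0,0,-2],0,0.1],[[0,0,-5],0,0.1],[[0,0,-9],0,0.1],[[0,0,-12.5],0,0.1],[[0,0,-14.4],0,0.1],[[0,0,-14.4],0,0.1],[[0,0,-14.4],0,0.1]]'
python3 - <<'E'
from h import *
s=robot.observe(); im=robot.grab_frame("wrist")
np.savez("w4.npz",p=s["tool_pos"],q=s["tcp_rot"])
cv2.imwrite("pics/wrist4.png",cv2.resize(im[60:300,100:400,::-1],None,fx=2.6,fy=2.5,interpolation=cv2.INTER_CUBIC))
E
```

```text
t: 6.55
tool_pos: [0.5548, -0.2591, 0.1935]
tcp_rot: [0.888, -0.46, -0.001, 0.0]
ft_force: [0.1, 0.7, -0.7]
opening: 0.448
```

View pics/wrist4.png

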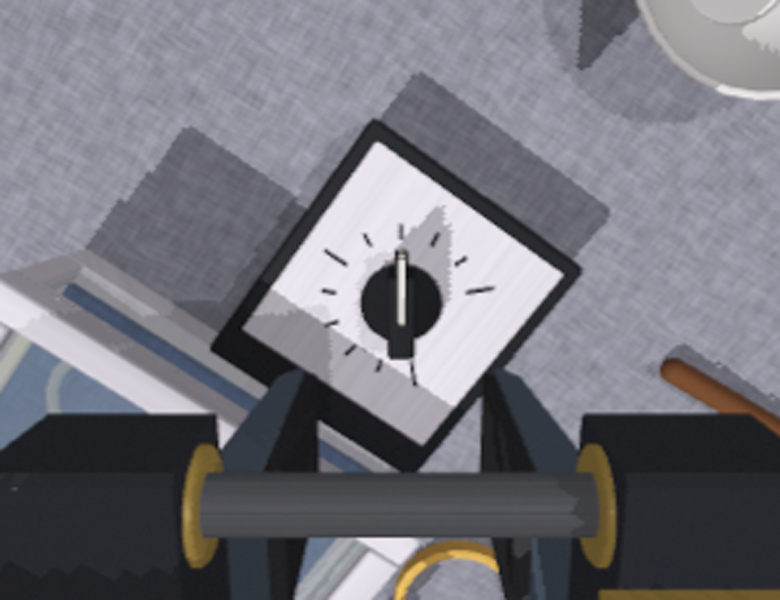

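Released, and the pointer tip at (401,255) lines up with tick 7 at (401,232). Next I swing to the pull at the same height while turning.

```bash
python3 -m inch '[[[-1,-0.2,0],-4,0.1],[[-3,-0.6,0],-12,0.1],[[-5.5,-1.1,0],-21,0.1],[[-8.5,-1.7,0],-30,0.1],[[-11.5,-2.3,0],-39,0.1],[[-14.5,-2.8,0],-48,0.1],[[-17.5,-3.4,0],-57,0.1],[[-20.5,-4,0],-66,0.1],[[-23,-4.5,0],-75,0.1],[[-24.5,-4.8,0],-84,0.1],[[-25.3,-4.9,0],-92,0.1],[[-25.3,-4.9,0],-100,0.1]]'
python3 -m inch '[[[0,0,0],-9,0.34],[[0,0,0],-18,0.34],[[0,0,0],-27,0.34],[[0,0,0],-36,0.34],[[0,0,0],-42,0.34],[[0,0,0],-44,0.34],[[0,0,0],-44,0.34]]'
python3 - <<'E'
from h import *
s=robot.observe(); im=robot.grab_frame("wrist")
np.savez("w5.npz",p=s["tool_pos"],q=s["tcp_rot"]); print(s["joints"].round(2))
cv2.imwrite("pics/wrist5.png",cv2.resize(im[:,:,::-1],None,fx=1.5,fy=1.5,interpolation=cv2.INTER_CUBIC))
E
```

```text
t: 8.1
tool_pos: [0.4481, -0.0239, 0.1929]
tcp_rot: [0.922, 0.388, -0.001, -0.001]
ft_force: [-0.3, -0.6, 0.2]
opening: 0.451
t: 8.98
tool_pos: [0.4489, -0.0245, 0.1934]
tcp_rot: [0.712, 0.702, -0.0, -0.0]
ft_force: [-0.9, 0.2, -0.1]
opening: 0.331
[-0.08  0.14  1.86 -0.    1.14 -0.07]
```

View pics/wrist5.png

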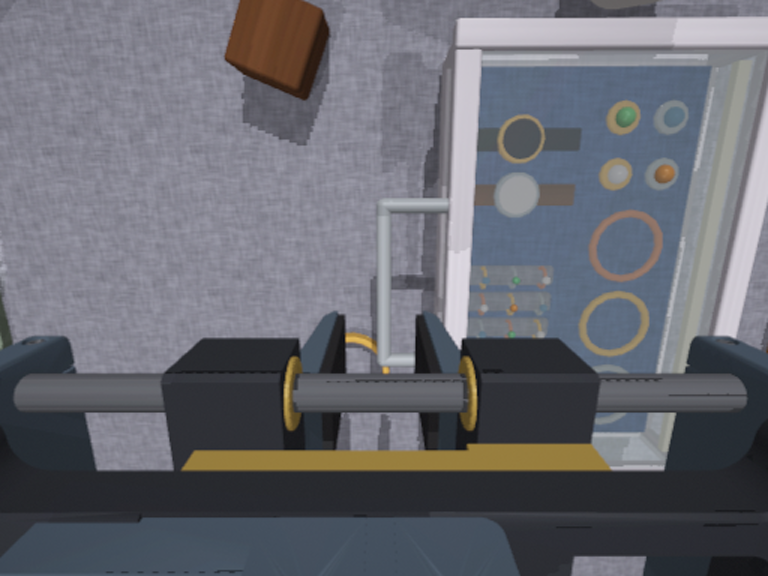

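The wrist view shows the bar running from corner (383,206) to corner (385,360), parallel to the image columns and midway between the jaws. I triangulate it using the top view too.

Run:
```python
from h import *
d=np.load("w5.npz")
for wp,tp in (((383,206),(199,429)),((385,360),(376,435))):
    a=np.array(wp)/1.5-.2; b=np.array([200+tp[0]/4.4-.4,130+tp[1]/4.4-.4])
    r=least_squares(lambda P:np.concatenate([wproj(P,d["p"],d["q"])[0]-a,proj("top",P)[0]-b]),[.45,0,.085]); print("tri",r.x,r.fun.round(2))
    r=least_squares(lambda P:wproj([P[0],P[1],.085],d["p"],d["q"])[0]-a,[.45,0]); print("z=.085",r.x)
```

```text
tri [0.45063047 0.03168456 0.09719469] [-0.2  -0.03  0.12 -0.58]
z=.085 [0.45087559 0.03086275]
tri [ 0.45064789 -0.08105305  0.08193548] [-0.27 -0.01  0.05 -0.69]
z=.085 [ 0.45093248 -0.07966261]
```

```bash
python3 -m inch '[[[0,0.1,1.5],0,0.34],[[0,0.2,4],0,0.34],[[0,0.2,7],0,0.34],[[0,0.2,9.3],0,0.34],[[0,0.2,11],0,0.34],[[0,0.2,12],0,0.34],[[0,0.2,12.3],0,0.34],[[0,0.2,12.3],0,0.34],[[0,0.2,12.3],0,0.34]]'
python3 - <<'E'
from h import *
for n in("wrist","scene"):
    im=robot.grab_frame(n)
    if n=="scene": im=cv2.resize(im[130:260,150:310],None,fx=4.5,fy=4.5,interpolation=cv2.INTER_CUBIC)
    cv2.imwrite(f"pics/{n}6.png",im[:,:,::-1])
E
```

```text
t: 10.15
tool_pos: [0.4517, -0.0246, 0.0715]
tcp_rot: [0.712, 0.703, 0.0, 0.001]
ft_force: [0.3, -0.6, 0.3]
opening: 0.33
```

View pics/wrist6.png

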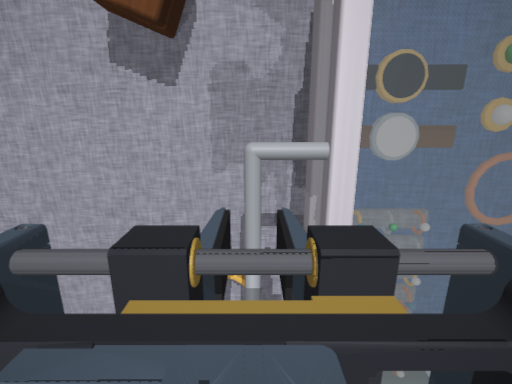

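View pics/scene6.png

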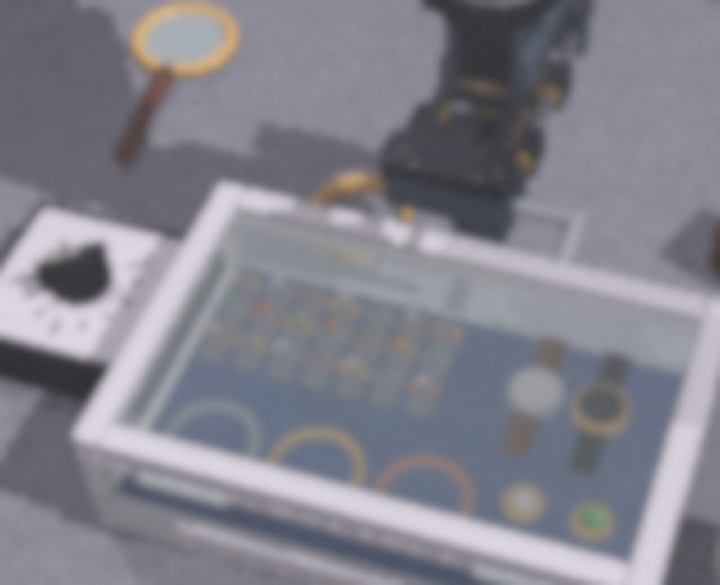

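The bar, at column 252, lies between the jaws at 230 and 277, and the far finger is clear of the lid edge. I close.

```bash
python3 -m inch '[[[0,0,0],0,0.7],[[0,0,0],0,1],[[0,0,0],0,1],[[0,0,0],0,1],[[0,0,0],0,1],[[0,0,0],0,1]]' 25
python3 - <<'E'
from h import *
# arc offsets from shut (world dx~tool y, dz)
for a in range(0,61,5):
    c,s=np.cos(np.radians(a)),np.sin(np.radians(a)); print(a,"ty %.1f tz %.1f"%(100*(-.246*c+.008*s+.246),-100*(.246*s+.008*c-.008)))
E
```

```text
t: 11.0
tool_pos: [0.4512, -0.0246, 0.071]
tcp_rot: [0.712, 0.703, -0.0, 0.0]
ft_force: [-0.7, 0.3, 2.0]
opening: 0.102
0 ty 0.0 tz -0.0
5 ty 0.2 tz -2.1
10 ty 0.5 tz -4.3
15 ty 1.0 tz -6.3
20 ty 1.8 tz -8.4
25 ty 2.6 tz -10.3
30 ty 3.7 tz -12.2
35 ty 4.9 tz -14.0
40 ty 6.3 tz -15.6
45 ty 7.8 tz -17.2
50 ty 9.4 tz -18.6
55 ty 11.1 tz -19.8
60 ty 13.0 tz -20.9
```

```bash
python3 -m inch '[[[0,0,-0.4],0,1],[[0,0.1,-1.2],0,1],[[0,0.2,-2.1],0,1],[[0,0.3,-3.2],0,1],[[0,0.5,-4.3],0,1],[[0,0.75,-5.3],0,1],[[0,1.0,-6.3],0,1],[[0,1.0,-6.3],0,1]]'
python3 - <<'E'
from h import *
for n in("wrist","scene"):
    im=robot.grab_frame(n)
    if n=="scene": im=cv2.resize(im[100:260,150:310],None,fx=3.5,fy=3.5,interpolation=cv2.INTER_CUBIC)
    cv2.imwrite(f"pics/{n}7.png",im[:,:,::-1])
E
```

```text
t: 12.0
tool_pos: [0.4613, -0.0247, 0.1346]
tcp_rot: [0.712, 0.703, 0.0, 0.0]
ft_force: [1.1, -1.0, -2.5]
opening: 0.102
```

View pics/wrist7.png

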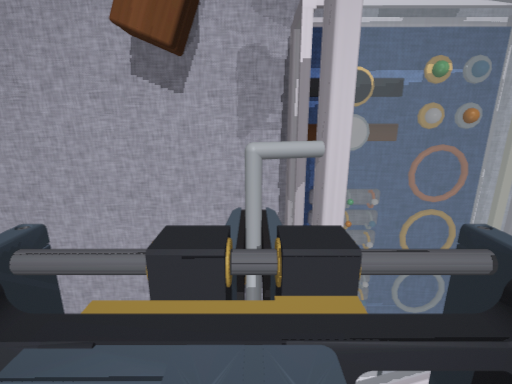

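View pics/scene7.png

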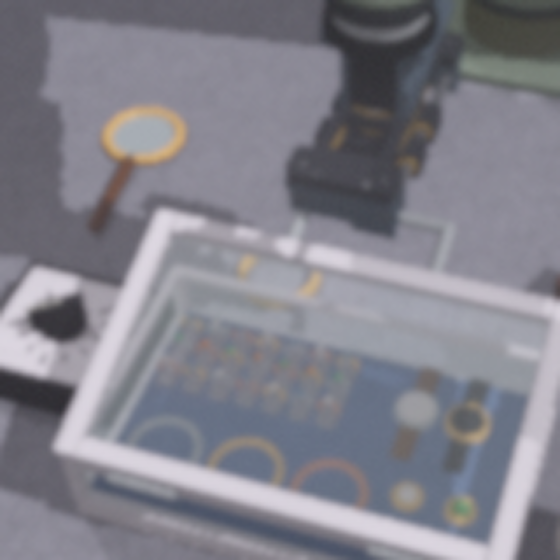

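The lid follows and the bar keeps its place in the fingers (column 253, corner row 150). I continue along the arc.

```bash
python3 -m inch '[[[0,0.3,-0.9],0,1],[[0,0.8,-2.1],0,1],[[0,1.2,-3.1],0,1],[[0,1.6,-4],0,1],[[0,2.1,-5],0,1],[[0,2.7,-5.9],0,1],[[0,3.3,-6.8],0,1],[[0,3.9,-7.7],0,1],[[0,4.6,-8.5],0,1],[[0,5.3,-9.3],0,1],[[0,5.3,-9.3],0,1]]'
```

```text
t: 13.48
tool_pos: [0.5122, -0.0252, 0.2285]
tcp_rot: [0.712, 0.703, -0.002, -0.002]
ft_force: [-10.3, 0.5, 5.3]
opening: 0.101
```

There is a 10 N radial push outward, so the commanded arc is about 2 mm tight. I bias the rest outward slightly.

```bash
python3 -m inch '[[[0,0.5,-0.9],0,1],[[0,1.3,-1.75],0,1],[[0,2.1,-2.45],0,1],[[0,2.9,-3.15],0,1],[[0,3.7,-3.75],0,1],[[0,4.5,-4.35],0,1],[[0,5.2,-4.75],0,1],[[0,5.2,-4.75],0,1]]'
python3 - <<'E'
from h import *
for n in("wrist","scene"):
    im=robot.grab_frame(n)
    if n=="scene": im=cv2.resize(im[50:270,130:340],None,fx=2.7,fy=2.7,interpolation=cv2.INTER_CUBIC)
    cv2.imwrite(f"pics/{n}8.png",im[:,:,::-1])
E
```

```text
t: 14.48
tool_pos: [0.5671, -0.0259, 0.2761]
tcp_rot: [0.711, 0.703, 0.001, 0.001]
ft_force: [-6.0, 0.6, 5.5]
opening: 0.101
```

View pics/wrist8.png

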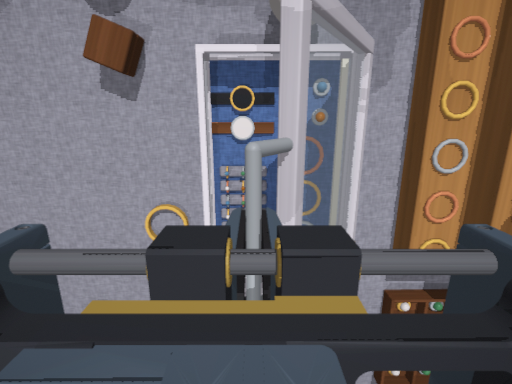

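View pics/scene8.png

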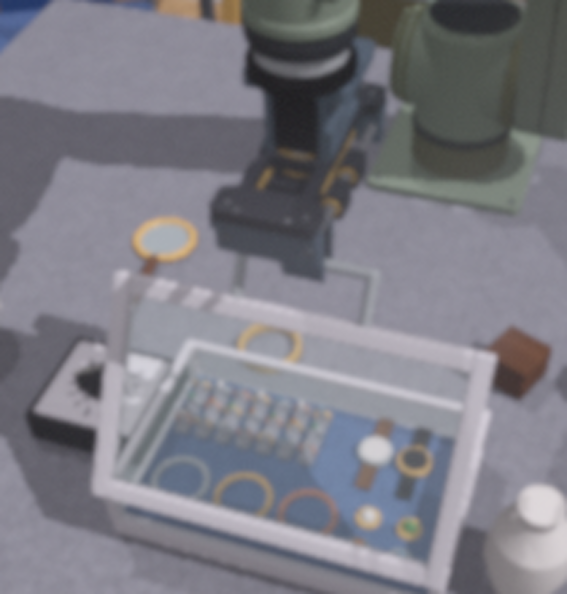

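By the TCP the lid is at about 57 degrees, so I add the last 3 degrees and let it settle.

```bash
python3 -m inch '[[[0,0.4,-0.3],0,1],[[0,0.8,-0.6],0,1],[[0,1.1,-0.8],0,1],[[0,1.1,-0.8],0,1],[[0,1.1,-0.8],0,1],[[0,1.1,-0.8],0,1],[[0,1.1,-0.8],0,1]]'
python3 - <<'E'
from h import *
s=robot.observe(); p=s["tool_pos"]
print(p, np.degrees(np.arctan2(p[2]-.071+.008,.246-(p[0]-.4512)))-1.86, s["ft_force"],s["opening"],s["joint_vel"].round(3))
for n in("top","scene"):
    im=robot.grab_frame(n)
    if n=="top": cv2.imwrite("pics/top9full.png",im[:,:,::-1]); np.save("t9.npy",im); im=cv2.resize(im[130:255,200:380],None,fx=4.4,fy=4.4,interpolation=cv2.INTER_CUBIC)
    cv2.imwrite(f"pics/{n}9.png",im[:,:,::-1])
x=[.5955,-.0258,0,-.011]
def lid(P,a):  # lid frame (hinge) -> world
    c,s_=np.cos(a),np.sin(a); P=np.atleast_2d(P); return case2w(np.c_[.1+P[:,0]*c+P[:,2]*s_,P[:,1],.077-P[:,0]*s_+P[:,2]*c],x)
for deg in(53,60,67):
    q=proj("top",lid([[-.202,.162,.016],[-.202,-.162,.016],[-.202,.162,0],[-.202,-.162,0]],np.radians(deg))); print(deg,((q-[200,130])*4.4).round().tolist(), proj("scene",lid([[-.202,.162,.016],[-.202,-.162,.016]],np.radians(deg))).round(1).tolist())
E
```

```text
t: 15.45
tool_pos: [0.5771, -0.0261, 0.2823]
tcp_rot: [0.712, 0.703, 0.0, -0.0]
ft_force: [-3.1, 0.7, 0.0]
opening: 0.099
[ 0.57714905 -0.02605736  0.28227747] 59.43999078853794 [-3.08522388  0.66911457  0.02407184] 0.09863170880306238 [ 0.001  0.    -0.002 -0.     0.002  0.001]
53 [[9.0, 168.0], [582.0, 190.0], [10.0, 193.0], [579.0, 215.0]] [[314.1, 181.3], [174.8, 149.8]]
60 [[8.0, 126.0], [587.0, 149.0], [8.0, 153.0], [584.0, 176.0]] [[312.8, 184.7], [169.6, 152.0]]
67 [[8.0, 83.0], [590.0, 105.0], [8.0, 111.0], [588.0, 133.0]] [[311.0, 189.6], [164.1, 155.7]]
```

View pics/top9.png

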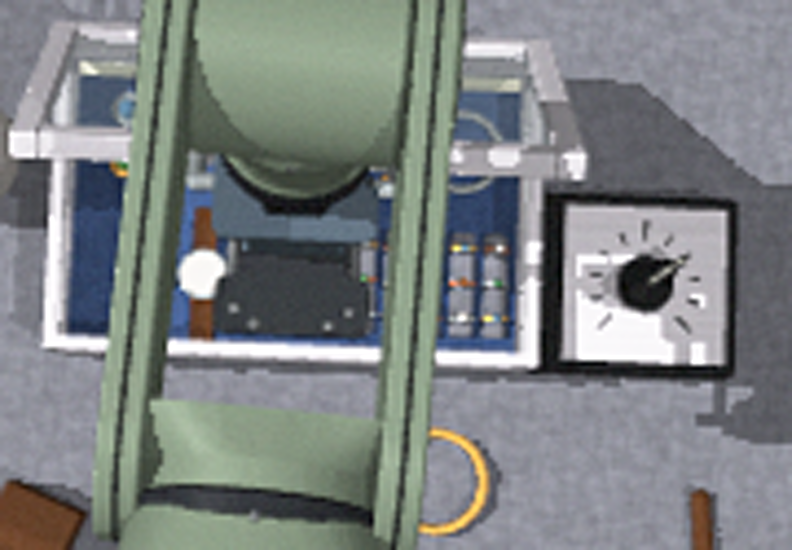

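View pics/scene9.png

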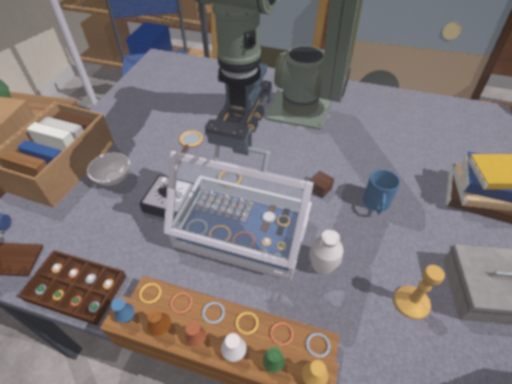

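The top view puts the lid's free edge at rows 130/157 on the left and 150/178 on the right. The prediction for 60° is 126/153 and 149/176, so the lid is at about 59.5°, agreeing with the TCP. The dimmer is still at mark 7 and the goods haven't moved, so I hand in.

```bash
python3 -c "
from cell import robot
print(robot.sign_off()); s=robot.observe(); print(s['t'],s['tool_pos'],s['opening'])"
```

```text
the job is handed in; nothing more can be done
None
the job is handed in; nothing more can be done
```

The job is handed in at about 15.5 s of the 64 s allowed; signing off gives no verdict, so these are my own last checks.

- **Dimmer:** With the lid shut, I turned the dimmer about 83° clockwise to mark 7 and let go of it. The wrist picture after release showed the pointer on tick 7, and the last top view still did.
- **Lid:** I gripped the pull with 25 N and raised the lid along its arc. It measured about 59.4° from the TCP position and about 59.5° from the top view. The arm was at rest, and the fingers were stopped on the bar at about 9 mm.
- **Other goods:** The bangle, magnifier, ring box, mug, bowl, vase and candlestick look unmoved in the pictures; I did not measure them.

**Disagreements:**
- During the lift the arc was about 2 mm tight, which gave a radial push of up to about 12 N. I biased the path outward, and about 3 N was left at the end.
- Triangulating the pull bar's height gave 97 mm at one end and 82 mm at the other. The fit over both cameras gave 85 mm, which matched the text, and I used that.
- I could not read the fingers' contact force on the pull directly. I judge it from the grip setting and the fingers being stopped on the bar.

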